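# Find the rocking corner of the levelling stage and shim it

### The job

One corner of the levelling stage's aluminium plate is badly supported: with the fingertips press the plate's corners one by one until you find the one that rocks (sinks under the fingertip). Then press that corner's shim lever down until it lies fully flat, so that the plate is level and firm, and leave the other three levers standing, without forcing them. Lift nothing, leave the glass dish in the middle of the plate and the things round about where they are, and finish clear of everything.

Things in the scene. Friction and masses are not known exactly. Their poses are not given: they have to be found in the camera images.
- stage_base: grey painted tray of the levelling stage, 176 x 216 x 27 mm, fixed to the worktop; origin at the centre of its underside on the worktop, x across the tray away from the robot at yaw 0, y towards its left side. Out of sight in it, one rubber pad lies under each corner of the plate; one of the four pads (a different one each time) is 5 mm too low, so that corner of the plate is unsupported
- stage_plate: square-edged bare aluminium plate of the stage, 160 (x) x 150 (y) x 12 mm, lying level in the tray and carried by a sprung joint at its middle; origin at the centre of its underside (22 mm above the worktop, top 34 mm), axes as the tray's. The three supported corners are rigid; the unsupported one, pressed at its mark, sinks by about 0.9 mm per newton and stops 5 mm down (about 5.5 N); the plate springs level when released. The origin does not move
- dish: clear glass petri dish with lid, 64 mm across, 17 mm high, loose, standing on the middle of the plate; origin at the centre of its underside
- corner_near_left (a point): pressing mark (engraved ring, 20 mm) on top of the plate at its corner nearer the robot, left (base -x, +y); at plate x -58, y +50 mm, on the top face
- lever_near_left (a joint): steel shim lever of this corner, in rad: near 0 it stands up, slanting outward 42 degrees above level; 0.733 is fully flat (level), at a stop. It stays where it is left. Flat, its toe stands under the plate's corner and fills the 5 mm gap; over a good pad the toe has no room and the lever jams at about 0.08 rad (the lever diagonally opposite the gap only goes down by tilting the plate)
- paddle_near_left (a point): point on the middle line of the flat 18 x 30 x 5 mm paddle at the end of that lever, 34 mm from the hinge (the lever ends 54 mm from it, its top face is 2.5 mm above the line from hinge to this point). The hinge is fixed to the plate: its axis is parallel to x at plate x -58, y +81 mm, 5.8 mm above the plate's top; the lever swings outward (+y) and down. Pressing it down takes 1 to 3 N
- corner_near_right (a point): pressing mark (engraved ring, 20 mm) on top of the plate at its corner nearer the robot, right (base -x, -y); at plate x -58, y -50 mm, on the top face
- lever_near_right (a joint): steel shim lever of this corner, in rad: near 0 it stands up, slanting outward 42 degrees above level; 0.733 is fully flat (level), at a stop. It stays where it is left. Flat, its toe stands under the plate's corner and fills the 5 mm gap; over a good pad the toe has no room and the lever jams at about 0.08 rad (the lever diagonally opposite the gap only goes down by tilting the plate)
- paddle_near_right (a point): point on the middle line of the flat 18 x 30 x 5 mm paddle at the end of that lever, 34 mm from the hinge (the lever ends 54 mm from it, its top face is 2.5 mm above the line from hinge to this point). The hinge is fixed to the plate: its axis is parallel to x at plate x -58, y -81 mm, 5.8 mm above the plate's top; the lever swings outward (-y) and down. Pressing it down takes 1 to 3 N
- corner_far_left (a point): pressing mark (engraved ring, 20 mm) on top of the plate at its corner farther from the robot, left (base +x, +y); at plate x +58, y +50 mm, on the top face
- lever_far_left (a joint): steel shim lever of this corner, in rad: near 0 it stands up, slanting outward 42 degrees above level; 0.733 is fully flat (level), at a stop. It stays where it is left. Flat, its toe stands under the plate's corner and fills the 5 mm gap; over a good pad the toe has no room and the lever jams at about 0.08 rad (the lever diagonally opposite the gap only goes down by tilting the plate)
- paddle_far_left (a point): point on the middle line of the flat 18 x 30 x 5 mm paddle at the end of that lever, 34 mm from the hinge (the lever ends 54 mm from it, its top face is 2.5 mm above the line from hinge to this point). The hinge is fixed to the plate: its axis is parallel to x at plate x +58, y +81 mm, 5.8 mm above the plate's top; the lever swings outward (+y) and down. Pressing it down takes 1 to 3 N
- corner_far_right (a point): pressing mark (engraved ring, 20 mm) on top of the plate at its corner farther from the robot, right (base +x, -y); at plate x +58, y -50 mm, on the top face
- lever_far_right (a joint): steel shim lever of this corner, in rad: near 0 it stands up, slanting outward 42 degrees above level; 0.733 is fully flat (level), at a stop. It stays where it is left. Flat, its toe stands under the plate's corner and fills the 5 mm gap; over a good pad the toe has no room and the lever jams at about 0.08 rad (the lever diagonally opposite the gap only goes down by tilting the plate)
- paddle_far_right (a point): point on the middle line of the flat 18 x 30 x 5 mm paddle at the end of that lever, 34 mm from the hinge (the lever ends 54 mm from it, its top face is 2.5 mm above the line from hinge to this point). The hinge is fixed to the plate: its axis is parallel to x at plate x +58, y -81 mm, 5.8 mm above the plate's top; the lever swings outward (-y) and down. Pressing it down takes 1 to 3 N
- polish_tin: round tin of polish, 64 mm across, 24 mm high, loose bystander on the worktop; origin at the centre of its underside
- marker: marker pen, 135 mm long, loose bystander on the worktop; origin at the centre of its underside
- loupe: small folding loupe, 42 mm, loose bystander on the worktop; origin at the centre of its underside
- steel_cup: small lidded cup, 37 mm, loose bystander on the worktop; origin at the centre of its underside
- tweezers: steel tweezers, 122 mm long, loose bystander on the worktop; origin at the centre of its underside
Mind the look-alikes: they are no part of the job. Of the things that look like the dish, the largest one is meant.

How it is judged:
On the way, in this order (a step that is already met when the one before it is completed fails the run):
1. the unsupported corner of the plate has been pressed down (plate tilted over 0.02 rad, about 1.5 mm at the mark) with no lever touched or lowered (angle between stage_plate's own z axis and vertical above 0.02 rad and contact force between the fingers and stage_plate above 0.5 N and contact force between the fingers and lever_near_left below 0.3 N and contact force between the fingers and lever_near_right below 0.3 N and contact force between the fingers and lever_far_left below 0.3 N and contact force between the fingers and lever_far_right below 0.3 N and value of joint each of lever_near_left, lever_near_right, lever_far_left, lever_far_right below 0.2 rad), for 0.05 s.
2. one shim lever lies flat (over 0.68 of 0.73 rad), the others stand, plate level (((value of joint lever_near_left above 0.68 rad and value of joint each of lever_near_right, lever_far_left, lever_far_right below 0.2 rad) or (value of joint lever_near_right above 0.68 rad and value of joint each of lever_near_left, lever_far_left, lever_far_right below 0.2 rad) or (value of joint lever_far_left above 0.68 rad and value of joint each of lever_near_left, lever_near_right, lever_far_right below 0.2 rad) or (value of joint lever_far_right above 0.68 rad and value of joint each of lever_near_left, lever_near_right, lever_far_left below 0.2 rad)) and angle between stage_plate's own z axis and vertical below 0.012 rad), for 0.2 s.
At the end, for the whole second after the job is handed in: Exactly one shim lever is flat (over 0.68 rad of 0.73) and the other three stand (under 0.2 rad); the plate is level within 0.01 rad, which is only possible with the lever of the unsupported corner; the dish is at rest on the plate within 25 mm of its middle (((value of joint lever_near_left above 0.68 rad and value of joint each of lever_near_right, lever_far_left, lever_far_right below 0.2 rad) or (value of joint lever_near_right above 0.68 rad and value of joint each of lever_near_left, lever_far_left, lever_far_right below 0.2 rad) or (value of joint lever_far_left above 0.68 rad and value of joint each of lever_near_left, lever_near_right, lever_far_right below 0.2 rad) or (value of joint lever_far_right above 0.68 rad and value of joint each of lever_near_left, lever_near_right, lever_far_left below 0.2 rad)) and angle between stage_plate's own z axis and vertical below 0.01 rad and linear speed of dish below 0.02 m/s and horizontal distance between dish and stage_plate below 0.025 m); the robot touches nothing.
It fails at once if a jammed lever is forced (over 18 N while standing) ((contact force between the fingers and lever_near_left above 18 N and value of joint lever_near_left below 0.2 rad) or (contact force between the fingers and lever_near_right above 18 N and value of joint lever_near_right below 0.2 rad) or (contact force between the fingers and lever_far_left above 18 N and value of joint lever_far_left below 0.2 rad) or (contact force between the fingers and lever_far_right above 18 N and value of joint lever_far_right below 0.2 rad)).
It fails at once if a second lever is pressed down (two levers past 0.4 rad) (value of joint each of lever_near_left, lever_near_right above 0.4 rad or value of joint each of lever_near_left, lever_far_left above 0.4 rad or value of joint each of lever_near_left, lever_far_right above 0.4 rad or value of joint each of lever_near_right, lever_far_left above 0.4 rad or value of joint each of lever_near_right, lever_far_right above 0.4 rad or value of joint each of lever_far_left, lever_far_right above 0.4 rad).
It fails at once if the dish is lifted (10 mm) or pushed out of the plate's middle (25 mm) (z of dish in the frame of stage_plate above 0.022 m or horizontal distance between dish and stage_plate above 0.025 m).
It fails at once if a bystander is moved by over 20 mm (distance of any of polish_tin, marker, loupe, steel_cup, tweezers from where it was at the start of the episode above 0.02 m).
It also fails if it takes over 64 s, if anything falls off the work surface, if the arm or the gripper's body presses on something with over 40 N, if the wrist force passes 120 N, or if a joint passes its speed limit or range.

### The arm

A 7-joint arm with a two-finger parallel gripper is mounted at the origin on a cart in front of the work surface, level with it; the furniture and walls round the work are solid. World frame = base frame: x ahead of the robot, y to its left, z up, the work surface at z = 0. Lengths are in m, angles in rad, forces in N, time in s.
With the tool pointing down it reaches from about 0.4 to 0.85 m from the base axis. Payload 4.4 kg.
Tool frame: the origin (TCP) lies between the finger pads; the fingertips stand 22 mm ahead of it and the grasp point (between the pads) lies 3 mm ahead of it; z points along the fingers, y is the line along which they close (so a half turn about z gives the same grasp; the last joint's range is limited). The gripper opens to 94 mm and grips with 3 to 60 N. Pads are 16 mm wide; open, the fingers measure 119 mm over their backs; the gripper's body (75 mm by 177 mm) begins 78 mm behind the grasp point.
Start: joints at [-1.239, 0.628, 0.038, 1.517, -0.027, 0.996, -0.02], TCP at [0.252, 0.599, 0.227] pointing down, gripper open.
Joint ranges: [-3.06, 3.06], [-0.37, 2.12], [-1.25, 1.32], [0.18, 2.47], [-1.1, 4.24], [0.23, 1.98], [-2.94, 2.94]. Speed limits (rad/s): [2.57, 2.57, 3.14, 3.14, 3.14, 3.14, 3.14].

### API

Orientations are given as a unit quaternion [w, x, y, z].
In Python, from rig import observe, read_camera, hand_in gives the robot as it stands.
- The arm moves only by the tool carry_out, never from a script. Its argument "targets" is a list of rows, each an object with "offset": the shift along the tool's x, y, z in m, a list of three; "spin": the turn about the tool's z in degrees; "grip": the opening, from 0 (shut) to 1 (fully open). A call has 1 to 10 rows; each row is the pose to reach, as a shift and turn from the pose commanded when the call began, along the tool's axes at that moment; what a row does not reach only later rows make up. A row lasts 1/12 s, in which the tool goes at most 41.7 mm and 7.16 degrees, less where a joint would pass 70% of its speed; a pose out of reach is approached as far as the arm can. A call with a gripper value outside its range is refused whole. The fingers move at their own pace and stop on an object; "newtons" is the grip in N (left out, the last holds). Time passes only in rows, so rows that repeat a pose let the fingers close. It gives the time, the measured TCP pose, the force, the opening and the grip force at its end, in the units of the state.
- observe(): the state, without advancing time (a new reading comes with each control period).
- read_camera(name): name is "scene" or "top" or "wrist"; returns a dict with "image" (400x640x3 uint8, red, green, blue), "camera_matrix" (3x3 intrinsics, pixels), "R" (3x3) and "t" (3): a world point X has camera coordinates R X + t; the wrist camera has in their place "T_tool_cam" (4x4, takes a point from camera to tool coordinates, whose origin is the TCP and whose axes are the flange's). Camera axes: x right, y down, z forward; pixel columns grow to the right and rows downward; lengths in m; the calibration is good to about 2 mm. A picture is of the moment at which its call begins: read the wrist's pose just before it. There is no depth.
- hand_in(): hands the job in; it is judged then, once.
The state is a dict: "t": time; "qpos": joint angles; "joint_velocities": joint speeds; "tau": joint torques, N m; "position": TCP position; "orientation": TCP orientation; "ft_force": force on the tool from outside, world axes, zero at the start; "wrist_torque": the same for the moment, N m; "grip_width": opening from 0.0 (shut) to 1.0 (fully open); "grip_force": force on a finger pad.
Only numpy, scipy, OpenCV 4.12 (cv2) and the standard library are available. Lean on these libraries where they do the work, as an engineer would, in place of code of your own. Each camera call takes 0.05 s, during which the arm holds its last target. There are 200 camera calls.

## Working session

There is one attempt and no reset: what is moved stays moved. The work goes in short steps, Python scripts to look and compute and a tool call to move; the robot and the scene stay as the last step left them, time stands still between calls to the robot, and variables do not carry over. Pictures are saved under pics/ and viewed, at most 10 in all, crops included, and the job is handed in when it is done.

Besides the shell and the picture viewer there is one more tool, called after "Call:" as name(argument=value, ...) on one line, values as JSON. carry_out: Moves the arm, as the interface text tells. Its arguments: {"type":"object","properties":{"targets":{"type":"array"},"newtons":{"type":"number"}},"required":["targets"]}

```bash
mkdir -p pics; python3 - <<'E'
from rig import *
import cv2
s=observe();print({k:s[k] for k in('t','position','orientation','ft_force','grip_width')})
import numpy as np
for n in('top','scene'):
    c=read_camera(n);cv2.imwrite(f'pics/{n}0.png',c['image'][:,:,::-1]);print(n,np.round(c['camera_matrix'],1).tolist(),np.round(c['R'],4).tolist(),np.round(c['t'],4).tolist())
E
```

```text
{'t': 0.0, 'position': array([0.25155552, 0.59870967, 0.22661723]), 'orientation': array([-1.58465808e-04,  1.97581613e-01,  9.80286050e-01, -8.60781056e-04]), 'ft_force': array([ 0.26492038, -0.65467017,  0.13595324]), 'grip_width': 0.9978290625988231}
top [[391.4, 0.0, 314.9], [0.0, 391.4, 197.8], [0.0, 0.0, 1.0]] [[0.0277, -0.9995, -0.0178], [-0.9886, -0.0247, -0.1486], [0.1481, 0.0218, -0.9887]] [0.0075, 0.5231, 0.9052]
scene [[367.4, 0.0, 319.1], [0.0, 367.4, 196.5], [0.0, 0.0, 1.0]] [[-0.5819, -0.8132, 0.0066], [-0.5842, 0.4123, -0.6991], [0.5658, -0.4107, -0.715]] [0.3034, 0.3421, 0.6327]
```

View pics/top0.png

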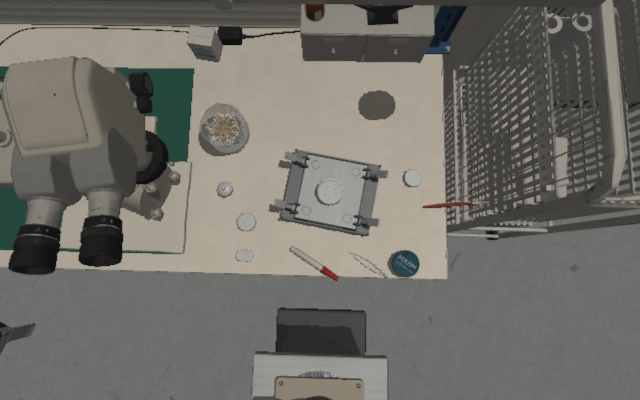

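View pics/scene0.png

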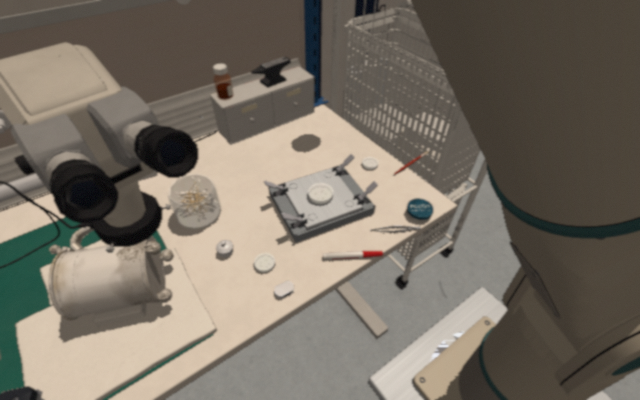

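The top view shows the stage centred near (330,192), rotated slightly, with the levers' paddles at about (290,157), (378,172), (283,218) and (368,222). The microscope stands on the left, at columns 0–190.

```bash
cat > h.py <<'E'
import numpy as np,cv2
from rig import *
def pt(c,uv,z):
    K=c['camera_matrix'];R=np.array(c['R']);t=np.array(c['t'])
    d=R.T@np.linalg.inv(K)@np.array([*uv,1.]);o=-R.T@t
    return o+d*(z-o[2])/d[2]
def px(c,X):
    p=c['camera_matrix']@(np.array(c['R'])@X+c['t']);return p[:2]/p[2]
E
python3 - <<'E'
from h import *
c=read_camera('top');im=c['image'][140:245,265:395,::-1]
cv2.imwrite('pics/crop.png',cv2.resize(im,None,fx=5.5,fy=5.5,interpolation=cv2.INTER_CUBIC))
hsv=cv2.cvtColor(c['image'],cv2.COLOR_RGB2GRAY)
for uv in [(330,193)]: print(pt(c,uv,.034))
E
```

```text
[ 0.53614029 -0.01501877  0.034     ]
```

View pics/crop.png

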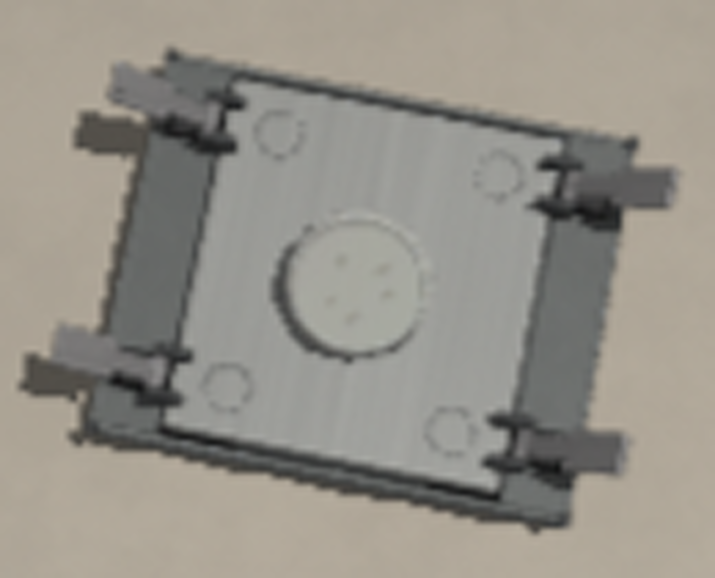

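The enlarged crop shows four ring marks at crop pixels (280,133), (499,175), (228,387) and (452,432). The dish is at (352,288).

```bash
cat >> h.py <<'E'
P=np.array([[58,50],[58,-50],[-58,50],[-58,-50]])/1000;N=['FL','FR','NL','NR']
E
python3 - <<'E'
from h import *
from scipy.spatial.transform import Rotation as Ro
c=read_camera('top')
W=np.array([pt(c,((u+.5)/5.5-.5+265,(v+.5)/5.5-.5+140),.034)[:2] for u,v in[(280,133),(499,175),(228,387),(452,432)]])
m=W.mean(0);z=((W-m)@[1,1j])@np.conj(P@[1,1j]);yaw=np.angle(z)
Rz=np.array([[np.cos(yaw),-np.sin(yaw)],[np.sin(yaw),np.cos(yaw)]])
print('centre',m,'yaw deg',np.degrees(yaw));print('resid mm',(W-m-P@Rz.T)*1000)
for n,p in zip(N,P):
  print(n,'mark',m+Rz@p,'pad',m+Rz@[p[0],np.sign(p[1])*(.081+.034*np.cos(np.radians(42)))])
s=observe();print(Ro.from_quat(np.roll(s['orientation'],-1)).as_matrix().round(4),s['qpos'])
E
```

```text
centre [ 0.54208912 -0.01707277] yaw deg -9.691238547299209
resid mm [[ 0.33905413 -0.26215637]
 [ 0.32132005  0.401271  ]
 [-0.10749141 -0.09287227]
 [-0.55288277 -0.04624236]]
FL mark [0.60767835 0.02245005] pad [0.61715025 0.077914  ]
FR mark [ 0.59084449 -0.07612287] pad [ 0.58137259 -0.13158683]
NL mark [0.49333376 0.04197733] pad [0.50280566 0.09744128]
NR mark [ 0.4764999  -0.05659559] pad [ 0.467028   -0.11205954]
[[-9.219e-01  3.874e-01 -4.000e-04]
 [ 3.874e-01  9.219e-01 -1.000e-03]
 [-0.000e+00 -1.100e-03 -1.000e+00]] [-1.23878956  0.6289418   0.03848237  1.51793523 -0.02695978  0.99628986
 -0.02004983]
```

```bash
python3 - <<'E'
from h import *
a=read_camera('top');b=read_camera('scene')
M=lambda c:c['camera_matrix']@np.c_[c['R'],c['t']]
for u,v in [((37,258),(80,205)),((100,247),(175,155)),((37,258),(175,155)),((100,247),(80,205))]:
    X=cv2.triangulatePoints(M(a),M(b),np.float64(u),np.float64(v))[:,0];X=X[:3]/X[3];print(u,v,X.round(3),(px(a,X)-u).round(1))
print('tcp px',px(a,np.array([.252,.599,.227])))
for uv in[(190,250),(100,255),(35,272)]:print(uv,[pt(a,uv,z)[:2].round(3) for z in(0,.1,.2,.3)])
E
```

```text
(37, 258) (80, 205) [0.37  0.413 0.41 ] [-1.2 -0.7]
(100, 247) (175, 155) [0.385 0.311 0.421] [2.6 1.8]
(37, 258) (175, 155) [0.352 0.338 0.472] [18.9 15.5]
(100, 247) (80, 205) [0.403 0.391 0.358] [-24.4 -10.5]
tcp px [-8.91972542e-02  3.18468599e+02]
(190, 250) [array([0.39 , 0.328]), array([0.389, 0.294]), array([0.389, 0.261]), array([0.388, 0.227])]
(100, 255) [array([0.372, 0.552]), array([0.373, 0.495]), array([0.374, 0.438]), array([0.375, 0.382])]
(35, 272) [array([0.326, 0.71 ]), array([0.331, 0.637]), array([0.337, 0.564]), array([0.343, 0.491])]
```

Call:
carry_out(targets=[{"offset":[-0.005,-0.03,0],"spin":-7,"grip":0},{"offset":[-0.01,-0.06,0],"spin":-14,"grip":0},{"offset":[-0.015,-0.09,0],"spin":-21,"grip":0},{"offset":[-0.018,-0.115,0],"spin":-28,"grip":0},{"offset":[-0.021,-0.14,0],"spin":-35,"grip":0},{"offset":[-0.024,-0.165,0],"spin":-42,"grip":0},{"offset":[-0.027,-0.185,0],"spin":-49,"grip":0},{"offset":[-0.029,-0.203,0],"spin":-56,"grip":0},{"offset":[-0.029,-0.203,0],"spin":-63,"grip":0},{"offset":[-0.029,-0.203,0],"spin":-63,"grip":0}], newtons=20)

```text
t: 1.13
position: [0.1999, 0.4001, 0.2278]
orientation: [0.0, -0.345, 0.939, 0.0]
ft_force: [0.9, 1.2, 1.0]
grip_width: 0.329
grip_force: 0.0
```

Call:
carry_out(targets=[{"offset":[0.013,-0.028,0],"spin":0,"grip":0},{"offset":[0.026,-0.056,0],"spin":0,"grip":0},{"offset":[0.039,-0.085,0],"spin":0,"grip":0},{"offset":[0.04,-0.117,0],"spin":0,"grip":0},{"offset":[0.041,-0.149,0],"spin":0,"grip":0},{"offset":[0.042,-0.181,0],"spin":0,"grip":0},{"offset":[0.042,-0.181,0],"spin":0,"grip":0}])

```text
t: 1.72
position: [0.2881, 0.2315, 0.2275]
orientation: [0.0, -0.338, 0.941, -0.001]
ft_force: [0.5, -1.6, -0.5]
grip_width: 0.008
grip_force: 0.0
```

Call:
carry_out(targets=[{"offset":[0.003,-0.036,0],"spin":0,"grip":0},{"offset":[0.006,-0.072,0],"spin":0,"grip":0},{"offset":[0.01,-0.108,0],"spin":0,"grip":0},{"offset":[0.01,-0.143,0],"spin":7,"grip":0},{"offset":[0.012,-0.175,0],"spin":14,"grip":0},{"offset":[0.015,-0.205,0],"spin":21,"grip":0},{"offset":[0.01,-0.235,0.01],"spin":28,"grip":0},{"offset":[-0.01,-0.26,0.03],"spin":35,"grip":0},{"offset":[-0.033,-0.282,0.05],"spin":42,"grip":0},{"offset":[-0.033,-0.282,0.07],"spin":49,"grip":0}])

```text
t: 2.55
position: [0.4999, 0.0412, 0.1571]
orientation: [0.005, 0.082, 0.997, 0.0]
ft_force: [1.1, 0.8, 0.2]
grip_width: 0.007
grip_force: 0.0
```

```bash
cat >> h.py <<'E'
from scipy.spatial.transform import Rotation as Ro
C=np.array([.5421,-.0171]);YAW=np.radians(-9.69)
def st():
    s=observe();R=Ro.from_quat(np.roll(s['orientation'],-1)).as_matrix()
    print('pos',s['position'].round(4),'ydir',np.degrees(np.arctan2(R[1,1],R[0,1])).round(2),'F',s['ft_force'].round(2),'t',s['t'],'z',R[:,2].round(3))
    Rz=np.array([[np.cos(YAW),-np.sin(YAW)],[np.sin(YAW),np.cos(YAW)]])
    for n,p in zip(N,P):
        for k,q in(('mark',[*p,.034]),('pad',[p[0],np.sign(p[1])*.118,.076])):
            w=np.array([*(C+Rz@q[:2]),q[2]+.022]);print(n,k,'tool offset mm',(R.T@(w-s['position'])*1000).round(1))
    return s,R
E
python3 -c "
from h import *
st()
c=read_camera('top');cv2.imwrite('pics/t2.png',cv2.resize(c['image'][110:270,230:430,::-1],None,fx=4,fy=3.75))"
```

```text
pos [0.4999 0.0412 0.1571] ydir 80.57 F [1.11 0.8  0.23] t 2.55 z [ 0.01 -0.   -1.  ]
FL mark tool offset mm [-108.4   -1.1  102.1]
FL pad tool offset mm [-109.1   67.    60.2]
FR mark tool offset mm [-108.  -101.1  101.9]
FR pad tool offset mm [-108.1 -169.    59.8]
NL mark tool offset mm [  7.6  -0.5 101. ]
NL pad tool offset mm [ 6.9 67.5 59.1]
NR mark tool offset mm [   8.  -100.5  100.8]
NR pad tool offset mm [   7.9 -168.5   58.7]
```

Call:
carry_out(targets=[{"offset":[0,0,0.03],"spin":1,"grip":0},{"offset":[0,0,0.06],"spin":1,"grip":0},{"offset":[0,0,0.085],"spin":1,"grip":0},{"offset":[0,0,0.09],"spin":1,"grip":0},{"offset":[0,0,0.09],"spin":1,"grip":0},{"offset":[0,0,0.09],"spin":1,"grip":0}])

```text
t: 3.1
position: [0.4923, 0.042, 0.0683]
orientation: [0.0, 0.085, 0.996, 0.0]
ft_force: [-0.0, 0.0, -0.6]
grip_width: 0.01
grip_force: 0.0
```

```bash
python3 -c "
from h import *
st()
c=read_camera('scene');cv2.imwrite('pics/s2.png',cv2.resize(c['image'][140:260,240:400,::-1],None,fx=5,fy=5))"
```

```text
pos [0.4923 0.042  0.0683] ydir 80.24 F [-0.01  0.   -0.56] t 3.1 z [ 0.001  0.    -1.   ]
FL mark tool offset mm [-117.1    0.3   12.4]
FL pad tool offset mm [-117.    68.3  -29.6]
FR mark tool offset mm [-117.2  -99.7   12.3]
FR pad tool offset mm [-117.3 -167.7  -29.7]
NL mark tool offset mm [-1.1  0.1 12.3]
NL pad tool offset mm [ -1.   68.2 -29.7]
NR mark tool offset mm [ -1.2 -99.9  12.3]
NR pad tool offset mm [  -1.3 -167.8  -29.7]
```

View pics/s2.png

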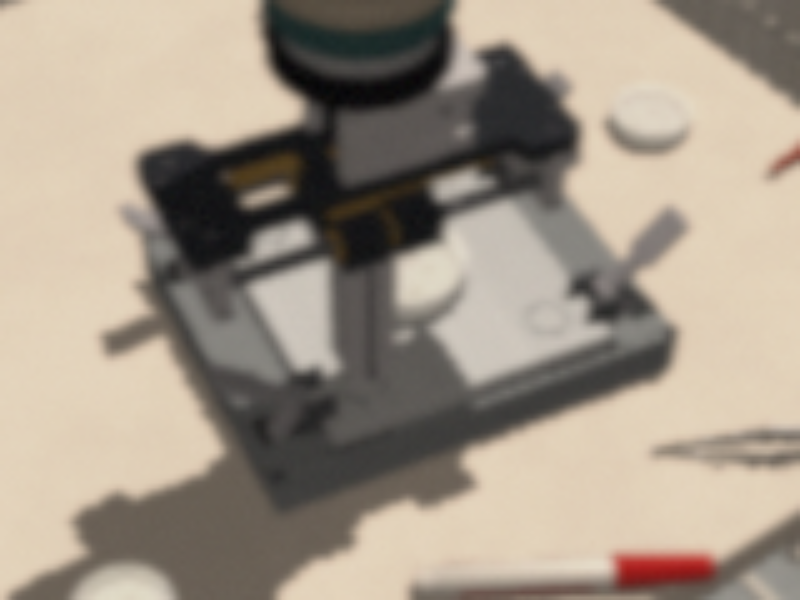

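The fingertips are just above the near-left mark, clear of its lever, so I press.

Call:
carry_out(targets=[{"offset":[-0.001,0,0.006],"spin":0,"grip":0},{"offset":[-0.001,0,0.01],"spin":0,"grip":0},{"offset":[-0.001,0,0.012],"spin":0,"grip":0},{"offset":[-0.001,0,0.013],"spin":0,"grip":0},{"offset":[-0.001,0,0.014],"spin":0,"grip":0},{"offset":[-0.001,0,0.015],"spin":0,"grip":0},{"offset":[-0.001,0,0.015],"spin":0,"grip":0}])

```text
t: 3.73
position: [0.4933, 0.0414, 0.055]
orientation: [0.001, 0.086, 0.996, 0.0]
ft_force: [-4.8, -0.4, 27.6]
grip_width: 0.006
grip_force: 13.6
```

Near-left is rigid (27 N at about 1 mm). Next is near-right.

Call:
carry_out(targets=[{"offset":[0,0,-0.02],"spin":0,"grip":0},{"offset":[0,-0.02,-0.03],"spin":0,"grip":0},{"offset":[0,-0.06,-0.03],"spin":0,"grip":0},{"offset":[0,-0.1,-0.03],"spin":0,"grip":0},{"offset":[0,-0.1,-0.015],"spin":0,"grip":0},{"offset":[0,-0.1,-0.006],"spin":0,"grip":0},{"offset":[0,-0.1,-0.003],"spin":0,"grip":0},{"offset":[0,-0.1,-0.001],"spin":0,"grip":0},{"offset":[0,-0.1,-0.0005],"spin":0,"grip":0},{"offset":[0,-0.1,-0.0005],"spin":0,"grip":0}])

```text
t: 4.57
position: [0.4752, -0.0582, 0.0549]
orientation: [-0.0, 0.085, 0.996, -0.001]
ft_force: [-6.3, -6.7, 27.1]
grip_width: 0.007
grip_force: 13.3
```

```bash
python3 -c "
from h import *
st()"
```

```text
pos [ 0.4752 -0.0582  0.0549] ydir 80.22 F [-6.25 -6.71 27.11] t 4.5667 z [-0.001 -0.002 -1.   ]
FL mark tool offset mm [-116.8  102.    -1.3]
FL pad tool offset mm [-116.7  169.9  -43.5]
FR mark tool offset mm [-117.     2.    -1.1]
FR pad tool offset mm [-117.1  -66.1  -43. ]
NL mark tool offset mm [ -0.8 101.8  -1.3]
NL pad tool offset mm [ -0.7 169.7 -43.4]
NR mark tool offset mm [-1.   1.8 -1.1]
NR pad tool offset mm [ -1.1 -66.3 -42.9]
```

Call:
carry_out(targets=[{"offset":[0,0.001,-0.02],"spin":0,"grip":0},{"offset":[-0.01,0.001,-0.035],"spin":0,"grip":0},{"offset":[-0.045,0.001,-0.035],"spin":0,"grip":0},{"offset":[-0.085,0.001,-0.035],"spin":0,"grip":0},{"offset":[-0.117,0.001,-0.03],"spin":0,"grip":0},{"offset":[-0.117,0.001,-0.015],"spin":0,"grip":0},{"offset":[-0.117,0.001,-0.006],"spin":0,"grip":0},{"offset":[-0.117,0.001,-0.003],"spin":0,"grip":0},{"offset":[-0.117,0.001,-0.001],"spin":0,"grip":0},{"offset":[-0.117,0.001,-0.0005],"spin":0,"grip":0}])

```text
t: 5.4
position: [0.5905, -0.0744, 0.0535]
orientation: [-0.001, 0.085, 0.996, 0.001]
ft_force: [0.4, 1.7, 1.3]
grip_width: 0.004
grip_force: 1.4
```

```bash
python3 -c "
from h import *
st()"
```

```text
pos [ 0.5905 -0.0744  0.0535] ydir 80.29 F [0.42 1.72 1.32] t 5.4 z [-0.001  0.001 -1.   ]
FL mark tool offset mm [-0.6 98.4 -2.4]
FL pad tool offset mm [ -0.6 166.4 -44.3]
FR mark tool offset mm [-0.7 -1.6 -2.5]
FR pad tool offset mm [ -0.6 -69.6 -44.6]
NL mark tool offset mm [115.4  98.3  -2.2]
NL pad tool offset mm [115.4 166.4 -44.2]
NR mark tool offset mm [115.3  -1.7  -2.3]
NR pad tool offset mm [115.4 -69.6 -44.4]
```

Far-right gives way. I press 2 mm more to get over the tilt threshold, hold, then check the force.

Call:
carry_out(targets=[{"offset":[0,0,0.001],"spin":0,"grip":0},{"offset":[0,0,0.002],"spin":0,"grip":0},{"offset":[0,0,0.002],"spin":0,"grip":0},{"offset":[0,0,0.002],"spin":0,"grip":0}])

```text
t: 5.73
position: [0.5908, -0.0751, 0.0522]
orientation: [-0.0, 0.085, 0.996, 0.001]
ft_force: [-1.0, 3.1, 6.1]
grip_width: 0.003
grip_force: 2.9
```

Call:
carry_out(targets=[{"offset":[0,0,-0.03],"spin":0,"grip":0},{"offset":[0,0,-0.068],"spin":0,"grip":0},{"offset":[0,-0.03,-0.07],"spin":0,"grip":0},{"offset":[-0.001,-0.069,-0.07],"spin":0,"grip":0},{"offset":[-0.001,-0.069,-0.06],"spin":0,"grip":0},{"offset":[-0.001,-0.069,-0.06],"spin":0,"grip":0}])

```text
t: 6.23
position: [0.5783, -0.1484, 0.1107]
orientation: [-0.001, 0.088, 0.996, -0.001]
ft_force: [0.1, 0.7, 0.1]
grip_width: 0.006
grip_force: 0.0
```

```bash
python3 -c "
from h import *
st()
c=read_camera('scene');cv2.imwrite('pics/s3.png',cv2.resize(c['image'][110:250,260:420,::-1],None,fx=4.2,fy=4.2))"
```

```text
pos [ 0.5783 -0.1484  0.1107] ydir 79.86 F [0.12 0.69 0.08] t 6.2333 z [-0.003 -0.002 -1.   ]
FL mark tool offset mm [  1.  173.5  54.2]
FL pad tool offset mm [  1.7 241.4  12.1]
FR mark tool offset mm [ 0.3 73.5 54.5]
FR pad tool offset mm [-0.2  5.4 12.7]
NL mark tool offset mm [117.  172.6  54.5]
NL pad tool offset mm [117.7 240.5  12.3]
NR mark tool offset mm [116.3  72.6  54.7]
NR pad tool offset mm [115.8   4.5  12.9]
```

View pics/s3.png

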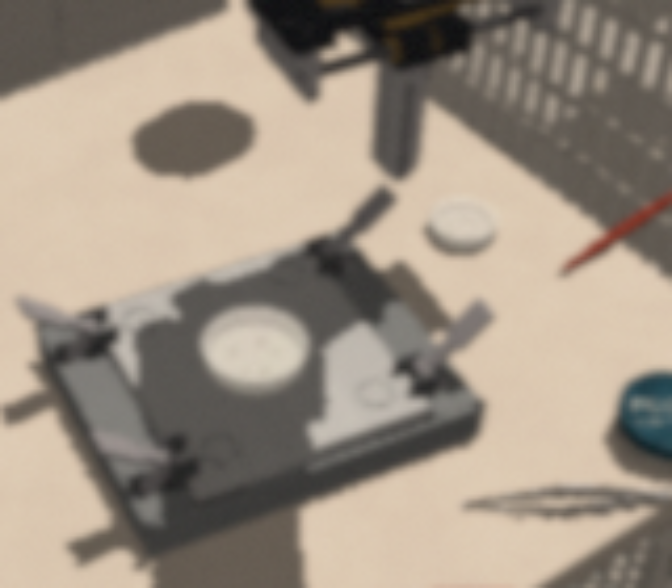

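The fingers are above the far-right paddle's end and nothing else is near, so I press it down.

Call:
carry_out(targets=[{"offset":[0,0.001,0.006],"spin":0,"grip":0},{"offset":[0,0.001,0.011],"spin":0,"grip":0},{"offset":[0,0.001,0.015],"spin":0,"grip":0},{"offset":[0,0.001,0.019],"spin":0,"grip":0},{"offset":[0,0.001,0.023],"spin":0,"grip":0},{"offset":[0,0.001,0.027],"spin":0,"grip":0},{"offset":[0,0.001,0.031],"spin":0,"grip":0},{"offset":[0,0.001,0.035],"spin":0,"grip":0},{"offset":[0,0.001,0.039],"spin":0,"grip":0},{"offset":[0,0.001,0.039],"spin":0,"grip":0}])

```text
t: 7.12
position: [0.5804, -0.1434, 0.0716]
orientation: [-0.0, 0.085, 0.996, 0.0]
ft_force: [0.6, -0.7, 0.0]
grip_width: 0.003
grip_force: 0.1
```

```bash
python3 -c "
from h import *
st()"
```

```text
pos [ 0.5804 -0.1434  0.0716] ydir 80.2 F [ 0.57 -0.71  0.  ] t 7.1167 z [-0.001  0.    -1.   ]
FL mark tool offset mm [  1.3 168.1  15.6]
FL pad tool offset mm [  1.5 236.  -26.4]
FR mark tool offset mm [ 1.1 68.1 15.6]
FR pad tool offset mm [  1.    0.  -26.4]
NL mark tool offset mm [117.3 167.8  15.8]
NL pad tool offset mm [117.5 235.8 -26.3]
NR mark tool offset mm [117.1  67.8  15.8]
NR pad tool offset mm [117.   -0.2 -26.2]
```

Call:
carry_out(targets=[{"offset":[0,0,0.003],"spin":0,"grip":0},{"offset":[0,0,0.005],"spin":0,"grip":0},{"offset":[0,0,0.007],"spin":0,"grip":0},{"offset":[0,0,0.008],"spin":0,"grip":0},{"offset":[0,0,0.009],"spin":0,"grip":0},{"offset":[0,0,0.009],"spin":0,"grip":0}])

```text
t: 7.62
position: [0.5807, -0.1435, 0.0636]
orientation: [0.0, 0.085, 0.996, -0.0]
ft_force: [-0.1, 0.0, 3.6]
grip_width: 0.006
grip_force: 1.6
```

Call:
carry_out(targets=[{"offset":[0,0,0.001],"spin":0,"grip":0},{"offset":[0,0,0.0015],"spin":0,"grip":0},{"offset":[0,0,0.0015],"spin":0,"grip":0}])

```text
t: 7.87
position: [0.5808, -0.1437, 0.063]
orientation: [0.0, 0.086, 0.996, -0.0]
ft_force: [-2.3, -0.2, 9.5]
grip_width: 0.007
grip_force: 5.0
```

Call:
carry_out(targets=[{"offset":[0,0,0.001],"spin":0,"grip":0},{"offset":[0,0,0.001],"spin":0,"grip":0}])

```text
t: 8.03
position: [0.5809, -0.1437, 0.0627]
orientation: [0.0, 0.086, 0.996, -0.0]
ft_force: [-3.7, -1.4, 15.0]
grip_width: 0.002
grip_force: 7.4
```

Call:
carry_out(targets=[{"offset":[0,0,-0.02],"spin":0,"grip":0},{"offset":[0,0,-0.055],"spin":0,"grip":0},{"offset":[0,0,-0.09],"spin":0,"grip":0},{"offset":[0.02,0,-0.12],"spin":0,"grip":0},{"offset":[0.055,0,-0.135],"spin":0,"grip":0},{"offset":[0.09,0,-0.14],"spin":0,"grip":0},{"offset":[0.13,0,-0.14],"spin":0,"grip":0},{"offset":[0.16,0,-0.14],"spin":0,"grip":0},{"offset":[0.16,0,-0.14],"spin":0,"grip":0},{"offset":[0.16,0,-0.14],"spin":0,"grip":0}])

```text
t: 8.87
position: [0.422, -0.1156, 0.2013]
orientation: [0.0, 0.085, 0.996, 0.0]
ft_force: [0.6, -0.7, -0.8]
grip_width: 0.006
grip_force: 0.0
```

```bash
python3 -c "
from h import *
print(observe()['ft_force'],observe()['joint_velocities'].round(3))
c=read_camera('scene');a=c['image'][120:250,255:400,::-1]
cv2.imwrite('pics/s4.png',cv2.resize(a,None,fx=4.5,fy=4.5,interpolation=cv2.INTER_CUBIC))
c=read_camera('top');cv2.imwrite('pics/t4.png',cv2.resize(c['image'][140:290,200:430,::-1],None,fx=3.4,fy=3.4,interpolation=cv2.INTER_CUBIC))"
```

```text
[ 0.58230959 -0.73027302 -0.83965936] [-0.002  0.037 -0.003 -0.081  0.    -0.009  0.001]
```

View pics/s4.png

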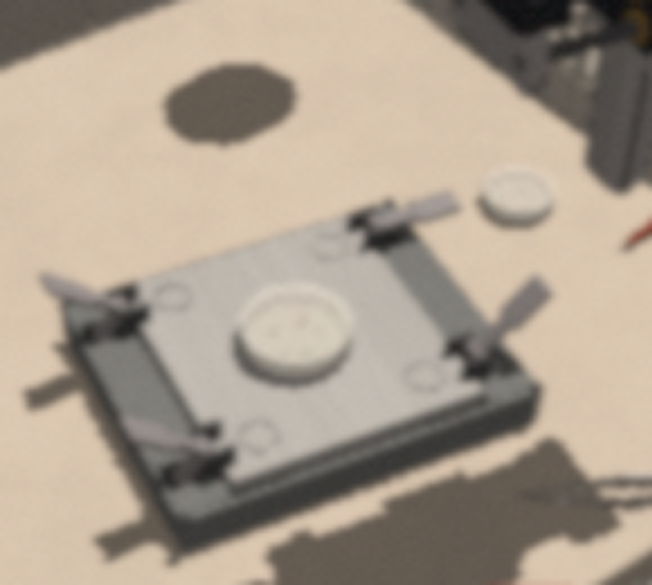

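View pics/t4.png

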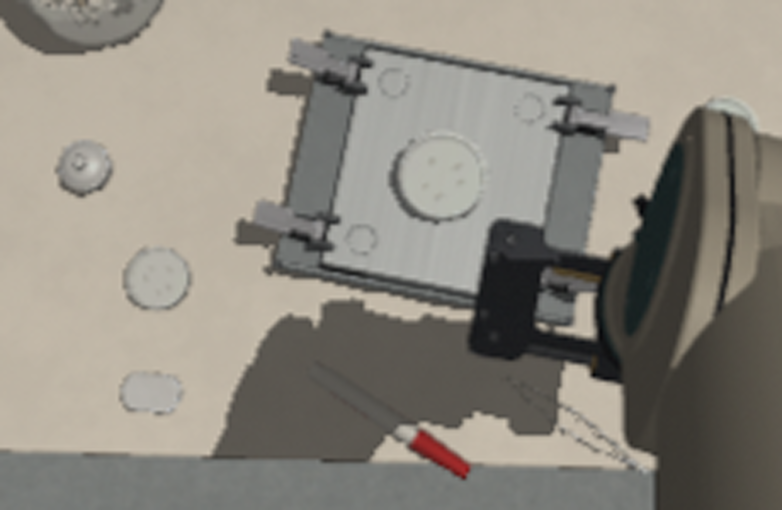

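The far-right lever now lies parallel to the plate's y edge, with its tip at about crop (457,200). The other three stand, and the dish and bystanders are unmoved. A quick projection check of the tip before handing in.

```bash
python3 - <<'E'
from h import *
c=read_camera('scene')
Rz=np.array([[np.cos(YAW),-np.sin(YAW)],[np.sin(YAW),np.cos(YAW)]])
for a in(0,3,6,10):
  r=np.radians(a);X=np.array([*(C+Rz@[.058,-.081-.054*np.cos(r)]),.0398+.054*np.sin(r)])
  print(a,((px(c,X)-[255,120])*4.5).round(1))
for p,n in zip(P,N):print(n,((px(c,np.array([*(C+Rz@p),.034]))-[255,120])*4.5).round(1))
E
```

```text
0 [451.6 197.4]
3 [451.8 193.9]
6 [451.9 190.4]
10 [451.6 185.8]
FL [168.9 296.2]
FR [325.4 245.4]
NL [255.2 434.3]
NR [421.3 374.7]
```

```bash
python3 -c "
from rig import *
print(hand_in())"
```

```text
the job is handed in; nothing more can be done
None
```

The far-right corner was the one that rocked; its shim lever is pressed flat, the other three levers still stand, the dish and the bystanders were not disturbed, the arm is clear, and the job is handed in (no verdict came back; far-left was not pressed, since far-right had already sunk).

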